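Turn the grater plate teeth up with a palette knife

TASK

A grater plate lies teeth down on the chopping board. Pick up the cranked palette knife, lower it gently onto the board and, with the blade lightly touching the board, slide its tip under an edge of the plate; then raise and tilt the blade to stand the plate up on its opposite edge and tip it over, so that it lies teeth up, flat on the board. Press on the board only lightly, with no more than about 4 N; do not shove the flat plate along, lift it off the board or touch it with the gripper, do not disturb the other things, and finally lay the knife back in its rest as you found it.

Things in the scene. Friction and masses are not known exactly. Their poses are not given: they have to be found in the camera images.
- plate: Grater insert, 60-130 g: white frame 70 (x) by 90 (y) by 5 mm with a steel teeth pad 34 by 60 by 4 mm centred on one face. It starts on the pad, so the frame overhangs all round (18 mm at the x sides, 15 mm at the y sides), 4 mm above the board. Origin: centre of the pad's outer face (9 mm above the board once flipped); z points from teeth to smooth back: up at the start, down when flipped.
- board: Fixed wooden chopping board 300 mm (x) by 240 mm (y), let into the table top so that its upper face stands 15 to 25 mm above the table (differs each time); origin 25 mm below the centre of its upper face; z up. It is rigid: pressing the rigid blade down on it, the force climbs by several N per mm.
- knife: Loose cranked palette knife, 120 g, lying in its rest. x points from handle to tip, z up; origin below the grip, level with the blade's underside (on the table at the start), close to its balance point. Flat steel blade 2 mm thick, 36 mm wide, from x = 50 to 125 mm, z = 0 to 2 mm; a sloping 12 mm wide neck joins it to the raised handle.
- knife_grip (a point): Point to grip on the handle: x = 0, y = 0, z = 46 mm in the knife's frame. The handle is a dark wooden flat-sided bar from x = -75 to 45 mm, 18 mm wide (y), z = 34 to 58 mm; the fingers close along the knife's y. The rest begins 45 mm behind this point.
- knife_tip (a point): Middle of the blade's front end: x = 125 mm, y = 0, z = 1 mm in the knife's frame.
- rest: Fixed wooden rest on the table; origin on the table below where the grip lies, x along the knife's. Its block spans x = -80 to -45 mm and carries the handle at z = 34 mm in a channel 26 mm wide, cheeks up to z = 46 mm. The knife at rest has the rest's frame (up to 5 mm off along x): handle in the channel, blade flat on the table.
- bowl: Bystander: white bowl of potatoes, 180 mm across, about 100 mm high; origin under its centre.
- peeler: Bystander: potato peeler lying flat, 145 mm long (x from -75 to 70 mm), 28 mm wide, 12 mm high; origin under its middle.
- mug: Bystander: white mug, 76 mm across, 90 mm high, handle at its +y; origin under its centre.
There are look-alikes about, which are no part of the job. Leave any blue look-alike of the knife alone. What is shaped like the plate but blue is not meant.

How it is judged (in metres and radians):
On the way, in this order (a step that is already met when the one before it is completed fails the run):
1. the held knife's tip is under the plate's edge, at least 2 mm in, the plate still flat and the blade touching the board (x of knife_tip in the frame of plate between -0.033 and 0.033 m and y of knife_tip in the frame of plate between -0.043 and 0.043 m and z of knife_tip in the frame of plate below 0.005 m and angle between plate's own z axis and vertical below 0.15 rad and contact force between knife and board above 0.2 N and contact force between knife and the fingers above 1 N), for 0.2 s.
2. the plate stands tilted by more than 55 degrees, its lower edge on the board, leaning on the held knife (angle between plate's own z axis and vertical above 0.96 rad and contact force between knife and plate above 0.03 N and contact force between plate and board above 0.03 N and contact force between knife and the fingers above 1 N), for 0.1 s.
At the end, for the whole second after the job is handed in: The plate lies still, teeth up, flat on the board (within 6 degrees, its centre over the board); the knife lies still in its rest as at the start (within 25 mm, 11 degrees of direction, 5 degrees of tilt) (angle between plate's own z axis and vertical above 3.04 rad and z of plate in the frame of board between 0.031 and 0.037 m and x of plate in the frame of board between -0.15 and 0.15 m and y of plate in the frame of board between -0.12 and 0.12 m and linear speed of each of plate, knife below 0.02 m/s and angular speed of plate below 0.1 rad/s and contact force between plate and knife below 0.01 N and horizontal distance between knife and rest below 0.025 m and angle between the x axis of knife and the x axis of rest, either way round below 0.2 rad and angle between knife's own z axis and vertical below 0.08 rad and height (world z) of knife between -0.005 and 0.008 m); the robot touches nothing.
It fails at once if the knife presses on the board with more than 5 N or on the plate with more than 10 N (contact force between knife and board above 5 N or contact force between knife and plate above 10 N).
It fails at once if the plate, still flat, is shoved along more than 15 mm (distance of plate from where it was at the start of the episode above 0.015 m and angle between plate's own z axis and vertical below 0.12 rad).
It fails at once if the gripper or arm touches the plate (contact force between any of the fingers, the arm and plate above 0.2 N).
It fails at once if the plate is lifted off the board (its middle over 60 mm above the board) (z of plate in the frame of board above 0.085 m).
It fails at once if the bowl, peeler or mug is moved more than 15 mm (distance of any of bowl, peeler, mug from where it was at the start of the episode above 0.015 m).
It also fails if it takes over 67 s, if anything falls off the work surface, if the arm or the gripper's body presses on something with over 40 N, if the wrist force passes 120 N, or if a joint passes its speed limit or range.

ROBOT

A 6-joint arm with a two-finger parallel gripper is mounted at the origin on the work surface. World frame = base frame: x ahead of the robot, y to its left, z up, the work surface at z = 0. Lengths are in m, angles in degrees, forces in N, time in s.
With the tool pointing down it reaches from about 0.4 to 0.825 m from the base axis. Payload 7 kg.
Tool frame: the origin (TCP) lies on the centre line of the jaws, within the pads' length; the fingertips stand 19 mm ahead of it and the grasp point (between the pads) is the TCP (r.tip_extent is the distance from the TCP to the fingertips, in m); z points along the fingers, y is the line along which they close (so a half turn about z gives the same grasp; the last joint's range is limited). The gripper opens to 88 mm and grips with 3 to 60 N. Pads are 19 mm wide; open, the fingers measure 130 mm over their backs; the gripper's body (78 mm by 193 mm) begins 47 mm behind the grasp point.
Start: joints at [88.528, 20.546, 0.682, 0, -70.136, -16.507], TCP at [0.208, 0.642, 0.225] pointing down, gripper open.
Joint ranges: [-176.03, 176.03], [-82.01, 121.73], [-58.28, 71.71], [-173.87, 95.51], [-174.79, -0.11], [-173.66, 173.66]. Speed limits (degrees/s): [136.94, 136.94, 172.46, 180, 180, 180].

INTERFACE

Orientations are given as [roll, pitch, yaw] about the fixed x, y, z axes, in that order (R = Rz(yaw) Ry(pitch) Rx(roll)).
In Python, from plant import r gives the robot as it stands. The module is installed in compiled form; this text tells all that it offers.
- The arm moves only by the tool jog_arm, never from a script. Its argument "deltas" is a list that holds one entry, the list of rows, each a list of 5 numbers: the opening, from -1 (shut) to 1 (fully open), then the shift along the world's x, y, z in cm, then the turn about the world's z in rad. In form: [[[claw, dx, dy, dz, turn], ...]]. A call has 1 to 8 rows; each row shifts and turns the commanded pose from where the row before left it; what a row does not reach is not made up. A row lasts 1/8 s, in which the tool goes at most 62.5 mm and 10.7 degrees, less where a joint would pass 70% of its speed; a pose out of reach is approached as far as the arm can. A call with a gripper value outside its range is refused whole. The fingers move at their own pace and stop on an object; "force" is the grip in N (left out, the last holds). Time passes only in rows, so rows that do not move let the fingers close. It gives the time, the measured TCP pose, the force, the opening and the grip force at its end, in the units of the state.
- r.get_state(): the state, without advancing time (a new reading comes with each control period).
- r.capture(name): name is "scene" or "side" or "wrist"; returns the picture (384x512x3 uint8, blue, green, red); there is no depth.
- r.camera_info(name): a dict with "fx", "fy", "cx", "cy" (pixels), "k1" (the pictures are not rectified: a ray, as slopes to the right and down, at radius r is drawn at 1 + k1 r^2 times it, then the intrinsics apply), "view" (4x4, takes a point from world to camera coordinates). Camera axes: x right, y up, looking along -z (the intrinsics and any distortion apply to the point x, -y, -z); pixel columns grow to the right and rows downward; lengths in m; the calibration is good to about 2 mm. A picture is of the moment at which its call begins: read the wrist's pose just before it. camera_info takes no time and is no camera call; for the wrist camera it gives the pose at the moment of the call.
- r.close_job(): hands the job in; it is judged then, once.
The state is a dict: "time_s": time; "joints": joint angles; "qd": joint speeds; "joint_torque": joint torques, N m; "tcp_pos": TCP position; "eef_rot": TCP orientation; "contact_force": force on the tool from outside, world axes, zero at the start; "moment": the same for the moment, N m; "gripper_width": finger opening in m; "gripper_force": force on a finger pad.
Only numpy, scipy, OpenCV 4.12 (cv2) and the standard library are available. Lean on these libraries where they do the work, as an engineer would, in place of code of your own. Each camera call takes 0.05 s, during which the arm holds its last target. There are 200 camera calls.

## Working session

There is one attempt and no reset: what is moved stays moved. The work goes in short steps, Python scripts to look and compute and a tool call to move; the robot and the scene stay as the last step left them, time stands still between calls to the robot, and variables do not carry over. Pictures are saved under pics/ and viewed, at most 10 in all, crops included, and the job is handed in when it is done.

Besides the shell and the picture viewer there is one more tool, called after ">>>" in YAML: its name, and indented under it one key for each argument. jog_arm: Moves the arm, as the interface text tells. Its arguments: {"type":"object","properties":{"deltas":{"type":"array"},"force":{"type":"number"}},"required":["deltas"]}

```bash
mkdir -p pics
cat > h.py <<'E'
import numpy as np, cv2
from plant import r
def cast(info,uv,z):
    uv=np.atleast_2d(np.array(uv,float)); V=np.array(info['view']); out=[]
    for u,v in uv:
        d=np.array([(u-info['cx'])/info['fx'],(v-info['cy'])/info['fy']]); s=d.copy()
        for _ in range(20): s=d/(1+info['k1']*(s@s))
        ray=V[:3,:3].T@np.array([s[0],-s[1],-1]); c=-V[:3,:3].T@V[:3,3]
        out.append(c+ray*(z-c[2])/ray[2])
    return np.array(out)
def proj(info,P):
    V=np.array(info['view']); P=np.atleast_2d(P); p=P@V[:3,:3].T+V[:3,3]
    s=np.c_[p[:,0]/-p[:,2],-p[:,1]/-p[:,2]]; s=s*(1+info['k1']*(s**2).sum(1,keepdims=True))
    return np.c_[info['fx']*s[:,0]+info['cx'],info['fy']*s[:,1]+info['cy']]
E
python3 - <<'E'
from h import *
print({k:v for k,v in r.get_state().items()})
for n in ["scene","side","wrist"]:
    i=r.camera_info(n); im=r.capture(n); cv2.imwrite(f'pics/{n}0.png',im)
    V=np.array(i['view']); print(n,-V[:3,:3].T@V[:3,3], V[2,:3], i['fx'],i['k1'])
E
```

```text
{'time_s': 0.0, 'joints': array([ 8.85288124e+01,  2.05918469e+01,  6.30774649e-01, -2.00577249e-02,
       -7.01378209e+01, -1.65055500e+01]), 'qd': array([ 0.03328025,  0.00645612, -0.09318513,  0.06433485, -0.00656575,
       -0.04855821]), 'joint_torque': array([-1.92182000e-03, -5.82713342e+01,  2.93054974e+01,  6.99724361e+00,
        6.81298159e-03, -1.70704088e-04]), 'tcp_pos': array([0.20821421, 0.64152413, 0.22379549]), 'eef_rot': array([ 1.79899825e+02, -1.00207729e-02, -1.79835599e+01]), 'contact_force': array([ 0.00786086,  0.22313085, -0.52098632]), 'moment': array([-0.0383694 , -0.00777057, -0.00402189]), 'gripper_force': 0.0, 'gripper_width': 0.08756635471125401}
scene [1.40103331 0.14460572 0.66818916] [0.8125899  0.16066732 0.56025321] 404.38589188019097 -0.004055545390563056
side [ 0.38379956 -0.91099776  0.84095054] [-0.08820576 -0.74930051  0.65632956] 436.0914848841641 -0.08201737934080229
wrist [0.28879396 0.61589027 0.38496649] [ 0.29608001 -0.09479325  0.95044772] 318.8928040836224 0.007111609072707314
```

View pics/scene0.png

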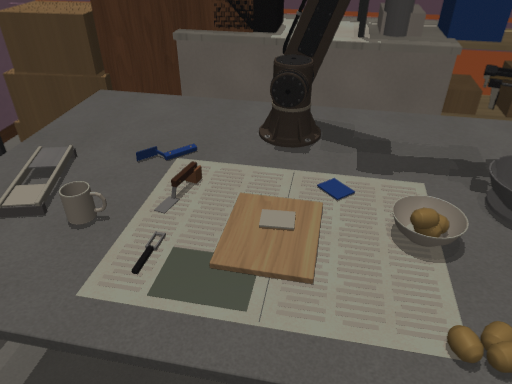

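View pics/side0.png

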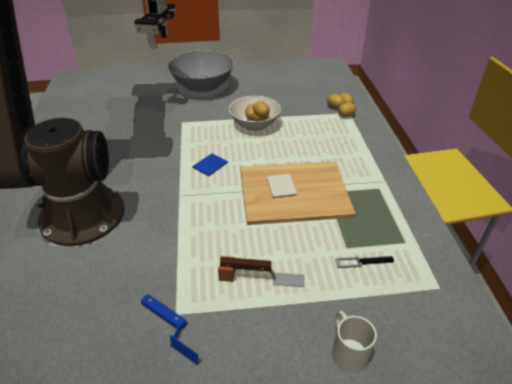

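The scene view shows the board near (272,233), the white plate at (277,220), and the knife in its rest at (180,190). In the side view the plate is at (282,186) and the knife runs from (225,270) to its tip at (303,281). Next I'll measure them.

```bash
cat > m.py <<'E'
from h import *
def masks(n):
    im=cv2.imread(f'pics/{n}0.png'); hsv=cv2.cvtColor(im,cv2.COLOR_BGR2HSV); return im,hsv
def quad(m,box,eps=0.03):
    mm=np.zeros_like(m); x0,y0,x1,y1=box; mm[y0:y1,x0:x1]=m[y0:y1,x0:x1]
    cs,_=cv2.findContours(mm,cv2.RETR_EXTERNAL,cv2.CHAIN_APPROX_NONE); c=max(cs,key=cv2.contourArea)
    h=cv2.convexHull(c); return cv2.approxPolyDP(h,eps*cv2.arcLength(h,True),True)[:,0],c
if __name__=='__main__':
  for n,bb,pb in [('scene',(205,185,335,280),(255,205,300,235)),('side',(230,155,360,225),(262,168,302,202))]:
    im,hsv=masks(n); i=r.camera_info(n)
    wood=((hsv[...,0]>8)&(hsv[...,0]<24)&(hsv[...,1]>70)&(hsv[...,2]>90)).astype(np.uint8)
    q,_=quad(wood,bb); print(n,'board',q.tolist())
    for z in (.015,.025): print(z,cast(i,q,z)[:,:2].round(4).tolist())
    pl=((hsv[...,1]<60)&(hsv[...,2]>110)).astype(np.uint8)
    q,c=quad(pl,pb); print('plate',q.tolist(),cv2.contourArea(c)); print(cast(i,q,.029)[:,:2].round(4).tolist())
  crops=[cv2.resize(masks('scene')[0][150:245,140:330],None,fx=4,fy=4,interpolation=cv2.INTER_CUBIC)]
  cv2.imwrite('pics/c1.png',crops[0])
  cv2.imwrite('pics/c2.png',cv2.resize(masks('side')[0][155:295,210:360],None,fx=4,fy=4,interpolation=cv2.INTER_CUBIC))
E
python3 m.py
```

```text
scene board [[240, 193], [322, 203], [312, 279], [210, 263]]
0.015 [[0.4586, -0.0842], [0.4615, 0.1511], [0.7568, 0.147], [0.7531, -0.087]]
0.025 [[0.4731, -0.0807], [0.4758, 0.151], [0.7666, 0.1469], [0.7631, -0.0835]]
plate [[262, 209], [294, 212], [293, 227], [259, 224]] 501.0
[[0.5416, -0.0046], [0.5379, 0.0808], [0.6013, 0.0857], [0.6065, -0.0004]]
side board [[355, 212], [248, 224], [240, 168], [334, 161]]
0.015 [[0.7517, -0.0869], [0.4553, -0.1006], [0.4542, 0.1413], [0.7507, 0.1457]]
0.025 [[0.7472, -0.0968], [0.4545, -0.1104], [0.4534, 0.1286], [0.7462, 0.1329]]
plate [[288, 174], [295, 193], [273, 196], [267, 177]] 449.5
[[0.5922, 0.0796], [0.5977, -0.0068], [0.5342, -0.0127], [0.5284, 0.0723]]
```

View pics/c1.png

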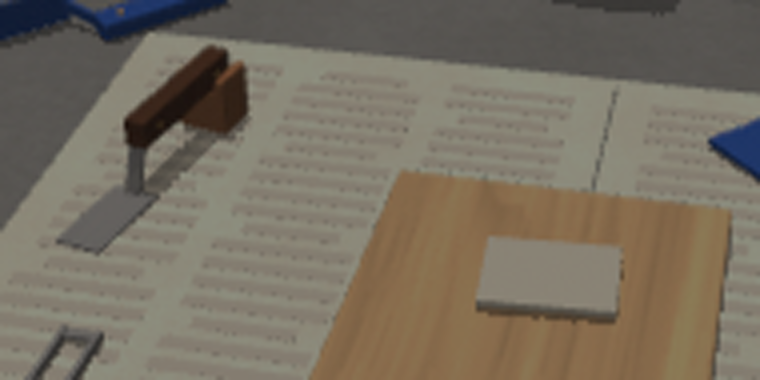

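View pics/c2.png

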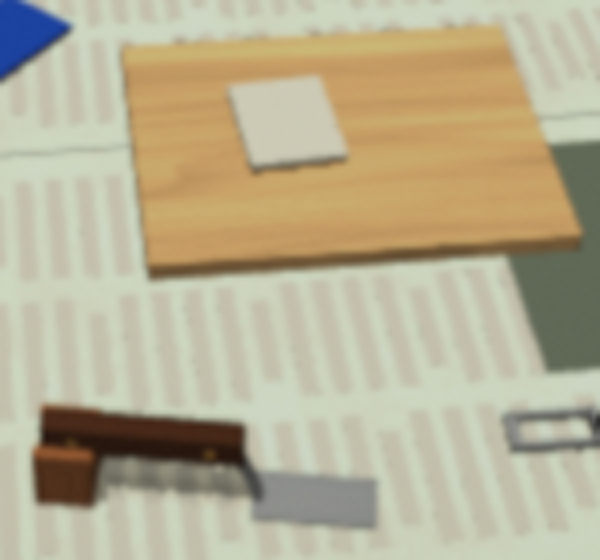

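The crops show the plate tilted only slightly in yaw, about 4°. The knife points roughly along +x with its handle in the rest. The grip point would fall inside minimum reach for a -x approach, so I'll work from the plate's +x edge, with the knife turned half round. First I'll triangulate the board, the plate and the knife blade.

```bash
cat > t.py <<'E'
from h import *
from scipy.optimize import least_squares
I={n:r.camera_info(n) for n in('scene','side')}
def tri(a,b):
    s=least_squares(lambda P:np.r_[(proj(I['scene'],P)[0]-a),(proj(I['side'],P)[0]-b)],[.6,0,.02])
    return np.r_[s.x,np.abs(s.fun).max()].round(4)
E
python3 - <<'E'
from t import *
B=[((240,193),(240,168)),((322,203),(334,161)),((312,274),(354,212)) ,((210,263),(247,222))]
# same physical corners: (xlo,ylo),(xlo,yhi),(xhi,yhi),(xhi,ylo)
sc=[(240,193),(322.5,203),(312,274),(210,260)]; sd=[(247.5,222.5),(241,167),(334.5,161),(354.5,214)]
for a,b in zip(sc,sd): print('board',tri(a,b))
c1=lambda x,y:(140+x/4,150+y/4); c2=lambda x,y:(210+x/4,155+y/4)
for n,a,b in [('p -x-y',(487,238),(254,164)),('p -x+y',(621,246),(230,87)),('p +x+y',(616,314),(320,76)),('p +x-y',(477,304),(344,156)),
 ('tip-y',(57,241),(375,526)),('tip+y',(99,252),(377,479)),('blade back +y',(158,196),(262,470)),
 ('handle front top -y',(127,125),(244,432)),('handle rear top',(209,46),(42,407))]:
    print(n,tri(c1(*a),c2(*b)))
print('side z.002',cast(I['side'],[c2(375,526),c2(377,479),c2(262,470),c2(252,520)],.002)[:,:2].round(4).tolist())
print('scene z.002',cast(I['scene'],[c1(57,241),c1(99,252),c1(158,196)],.002)[:,:2].round(4).tolist())
E
```

```text
board [ 0.454  -0.0871  0.0096  0.5924]
board [0.4575 0.152  0.0115 0.3148]
board [0.7488 0.1445 0.02   1.0142]
board [ 0.7464 -0.0911  0.0154  0.9084]
p -x-y [ 0.5366 -0.0062  0.0233  0.07  ]
p -x+y [0.5302 0.0824 0.0237 0.5753]
p +x+y [0.5995 0.088  0.0225 0.2344]
p +x-y [ 6.024e-01 -5.000e-04  1.920e-02  1.420e-02]
tip-y [ 0.5671 -0.3045 -0.0012  0.0857]
tip+y [ 5.746e-01 -2.707e-01 -4.000e-04  1.773e-01]
blade back +y [ 0.5057 -0.2549 -0.      0.7744]
handle front top -y [ 0.4933 -0.2725  0.0546  0.6582]
handle rear top [ 0.3791 -0.2476  0.0604  1.1844]
side z.002 [[0.5666, -0.3069], [0.5744, -0.273], [0.5065, -0.2585], [0.4954, -0.2945]]
scene z.002 [[0.5708, -0.3022], [0.5769, -0.269], [0.5049, -0.2526]]
```

>>> jog_arm:
  deltas:
    - [[1,3.5,-5,0,0],[1,3.5,-5,0,0],[1,3.5,-5,0,0],[1,3.5,-5,0,0],[1,3.5,-5,0,0],[1,3.5,-5,0,0],[1,3.5,-5,0,0],[1,3.5,-5,0,0]]

```text
time_s: 1.15
tcp_pos: [0.4891, 0.2403, 0.2249]
eef_rot: [-180.0, -0.0, -18.0]
contact_force: [0.4, 1.5, 0.5]
gripper_width: 0.0876
gripper_force: 0.0
```

>>> jog_arm:
  deltas:
    - [[1,0,-6,0,0],[1,0,-6,0,0],[1,0,-6,0,0],[1,0,-6,0,0],[1,0,-6,0,0],[1,0,-6,0,0],[1,0,-6,0,0],[1,0,-6,0,0]]

```text
time_s: 2.15
tcp_pos: [0.488, -0.2399, 0.2249]
eef_rot: [-180.0, -0.0, -18.0]
contact_force: [0.9, -0.1, -0.0]
gripper_width: 0.0878
gripper_force: 0.0
```

>>> jog_arm:
  deltas:
    - [[1,-3.9,-2.3,0,0.096],[1,0,0,0,0],[1,0,0,0,0]]

```text
time_s: 2.52
tcp_pos: [0.4495, -0.2611, 0.2249]
eef_rot: [-180.0, -0.0, -12.5]
contact_force: [0.0, 1.0, -0.2]
gripper_width: 0.0875
gripper_force: 0.0
```

Run:
```python
from h import *
s=r.get_state(); print(s['tcp_pos'],s['eef_rot'],s['joints'].round(1),s['contact_force'])
i=r.camera_info('wrist'); im=r.capture('wrist')
big=cv2.resize(im,(800,600),interpolation=cv2.INTER_CUBIC); cv2.imwrite('pics/w1r.png',im)
# expected grip/tip by estimate, and the pixel of TCP axis point at z=.058
for p in [(.449,-.261,.058),(.571,-.288,.002)]: print(proj(i,p)*800/512)
cv2.imwrite('pics/w1.png',big)
```

```text
[ 0.44945028 -0.26107751  0.22488421] [-1.79997936e+02 -2.52529708e-02 -1.25464395e+01] [ -8.5   5.8 -18.7  -0.  -65.4  86. ] [ 0.01538515  1.00799171 -0.19394386]
[[398.19244215 271.39281848]]
[[397.7430388   79.89540272]]
```

View pics/w1.png

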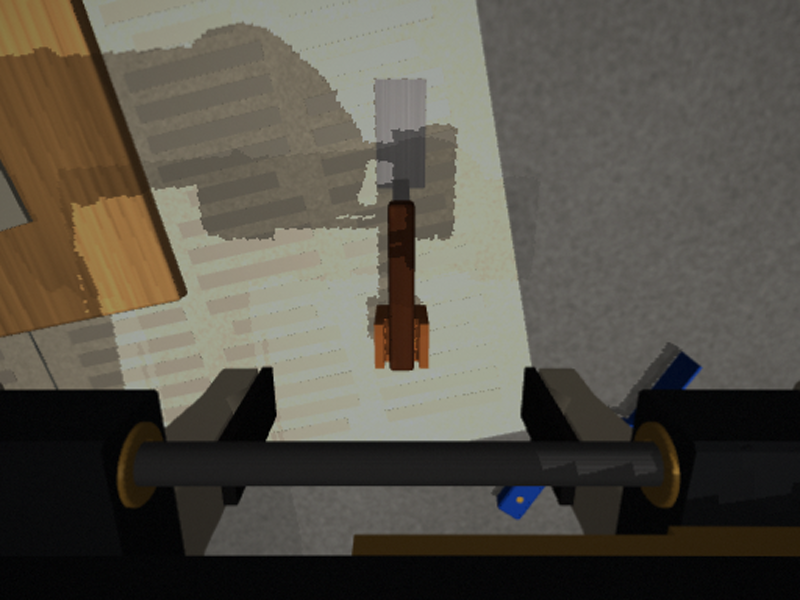

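The wrist view shows the blade tip at (400,79) and the handle upright at x≈401. The predictions were (398,80), so the grip is confirmed to within about 1.5 mm. Now I'll descend and grip.

>>> jog_arm:
  deltas:
    - [[1,-0.03,-0.14,-5,0],[1,0,0,-5,0],[1,0,0,-4,0],[1,0,0,-2.5,0],[1,0,0,-1.4,0],[1,0,0,0,0]]

```text
time_s: 3.32
tcp_pos: [0.4492, -0.2619, 0.0452]
eef_rot: [180.0, 0.1, -12.4]
contact_force: [0.1, 0.8, 0.2]
gripper_width: 0.0876
gripper_force: 0.0
```

>>> jog_arm:
  deltas:
    - [[-1,0,0,0,0],[-1,0,0,0,0],[-1,0,0,0,0],[-1,0,0,0,0],[-1,0,0,0,0],[-1,0,0,0,0]]
  force: 60

```text
time_s: 4.08
tcp_pos: [0.4491, -0.2624, 0.0458]
eef_rot: [-180.0, 0.0, -12.5]
contact_force: [0.4, 1.0, -0.0]
gripper_width: 0.033
gripper_force: 0.0
```

>>> jog_arm:
  deltas:
    - [[-1,0,0,0,0],[-1,0,0,0,0],[-1,0,0,0,0],[-1,0,0,0,0]]

```text
time_s: 4.58
tcp_pos: [0.4491, -0.2624, 0.0457]
eef_rot: [-180.0, 0.0, -12.5]
contact_force: [-0.2, -0.6, -0.4]
gripper_width: 0.0177
gripper_force: 60.0
```

>>> jog_arm:
  deltas:
    - [[-1,0,0,2,0],[-1,0,0,4,0],[-1,0,0,4,0],[-1,0,0,2,0],[-1,0,0,0,0],[-1,0,0,0,0]]

```text
time_s: 5.32
tcp_pos: [0.4484, -0.2621, 0.1648]
eef_rot: [-180.0, 0.1, -12.5]
contact_force: [-0.7, 0.5, -0.5]
gripper_width: 0.017
gripper_force: 60.0
```

>>> jog_arm:
  deltas:
    - [[-1,1.86,1.97,1.5,-0.1784],[-1,1.86,1.97,1.5,-0.1784],[-1,1.86,1.97,0,-0.1784],[-1,1.86,1.97,0,-0.1784],[-1,1.86,1.97,0,-0.1784],[-1,1.86,1.97,0,-0.1784],[-1,1.86,1.97,0,-0.1784],[-1,1.86,1.97,0,-0.1784]]

```text
time_s: 6.32
tcp_pos: [0.5977, -0.1041, 0.1938]
eef_rot: [179.8, -0.0, -94.6]
contact_force: [0.6, -0.4, -0.6]
gripper_width: 0.0174
gripper_force: 59.9
```

>>> jog_arm:
  deltas:
    - [[-1,1.86,1.97,0,-0.1784],[-1,1.86,1.97,0,-0.1784],[-1,1.86,1.97,0,-0.1784],[-1,1.86,1.97,0,-0.1784],[-1,1.86,1.97,0,-0.1784],[-1,1.86,1.97,0,-0.1784],[-1,1.86,1.97,0,-0.1784],[-1,1.86,1.97,0,-0.1784]]

```text
time_s: 7.32
tcp_pos: [0.7465, 0.0534, 0.1932]
eef_rot: [-180.0, -0.2, -176.4]
contact_force: [0.1, -0.1, -0.6]
gripper_width: 0.0175
gripper_force: 59.9
```

>>> jog_arm:
  deltas:
    - [[-1,0,0,-4,0],[-1,0,0,-4,0],[-1,0,0,-2.5,0],[-1,0,0,-1,0],[-1,0,0,0,0],[-1,0,0,0,0],[-1,0,0,0,0]]

```text
time_s: 8.2
tcp_pos: [0.7474, 0.0529, 0.0822]
eef_rot: [180.0, 0.1, -176.0]
contact_force: [-0.1, 0.5, -1.0]
gripper_width: 0.0173
gripper_force: 60.0
```

```bash
cat > st.py <<'E'
from h import *
def avg(n=6,cam='side'):
    F=[];M=[];Z=[]
    for _ in range(n):
        im=r.capture(cam); s=r.get_state(); F.append(s['contact_force']);M.append(s['moment']);Z.append(s['tcp_pos'])
    print('t',s['time_s'],'F',np.mean(F,0).round(2),'M',np.mean(M,0).round(3),'sd',np.std(F,0).round(2),'P',np.mean(Z,0).round(4),s['eef_rot'].round(2)); return im
E
python3 - <<'E'
from st import *
print(r.get_state()['joints'].round(1))
im=avg(8,'wrist'); i=r.camera_info('wrist'); cv2.imwrite('pics/w2.png',cv2.resize(im,(800,600),interpolation=cv2.INTER_CUBIC)); cv2.imwrite('pics/w2r.png',im)
for p in [(.601,.0438,.020),(.621,.045,.055)]: print(proj(i,p)*800/512)
E
```

```text
[  18.9   33.     1.6    0.   -58.5 -104.9]
t 8.6 F [ 0.06 -0.03 -0.79] M [ 0.052 -0.138  0.019] sd [0.53 0.25 0.68] P [0.7469 0.0529 0.0814] [ 1.8000e+02  1.0000e-02 -1.7602e+02]
[[399.94070398 -27.807945  ]]
[[399.76648226   8.94527928]]
```

View pics/w2.png

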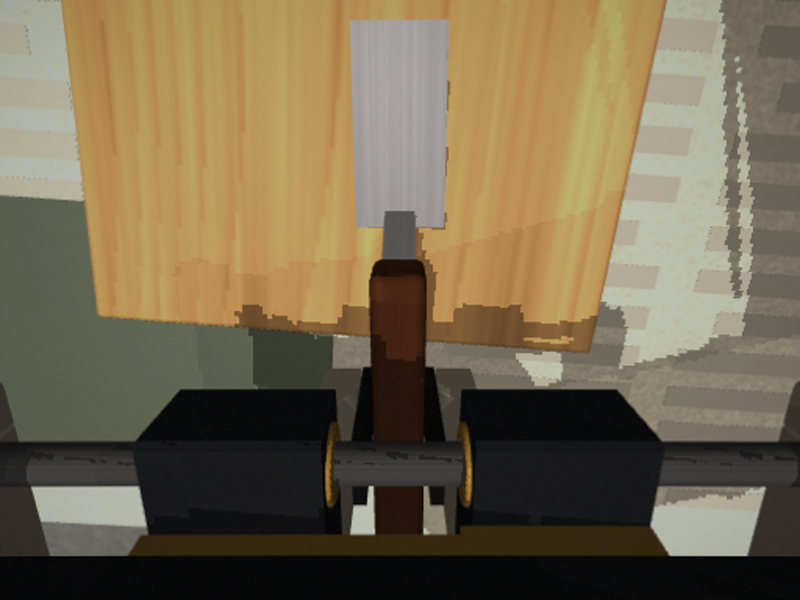

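The wrist view shows the blade's front end at row 19, columns 351–447. It is level and centred in the grip. The plate is beyond the top of the frame.

>>> jog_arm:
  deltas:
    - [[-1,0,0,-0.5,0],[-1,0,0,-0.4,0],[-1,0,0,0,0],[-1,0,0,0,0]]

```text
time_s: 9.1
tcp_pos: [0.7467, 0.0528, 0.0717]
eef_rot: [-180.0, -0.0, -176.0]
contact_force: [-0.5, -0.2, -1.1]
gripper_width: 0.0172
gripper_force: 60.0
```

Run:
```python
from st import *
im=cv2.imread('pics/w2r.png'); i=r.camera_info('wrist')
M=[];F=[]
for k in range(10):
    a=r.capture('side' if k%2 else 'scene'); s=r.get_state(); M.append(s['moment']);F.append(s['contact_force'])
    if k>7: cv2.imwrite(f"pics/{'side' if k%2 else 'scene'}1.png",a)
print(np.mean(F,0),np.std(F,0),np.mean(M,0),np.std(M,0),s['tcp_pos'])
print(cast(i,(399*.64,19*.64),s['tcp_pos'][2]-.0437))
a=cv2.imread('pics/side1.png')[150:225,240:360]; b=cv2.imread('pics/scene1.png')[190:270,210:340]
cv2.imwrite('pics/v1.png',np.vstack([cv2.resize(a,(600,375),interpolation=cv2.INTER_CUBIC)[:300],cv2.resize(b,(600,369),interpolation=cv2.INTER_CUBIC)[:300]]))
```

```text
[-0.07300352 -0.0835971  -1.27600429] [0.60628458 0.57029701 0.43462271] [ 0.03882054 -0.15957867 -0.01050169] [0.02173472 0.02645411 0.013815  ] [0.74665281 0.05280826 0.07179522]
[[0.62036861 0.04470172 0.02809522]]
```

View pics/v1.png

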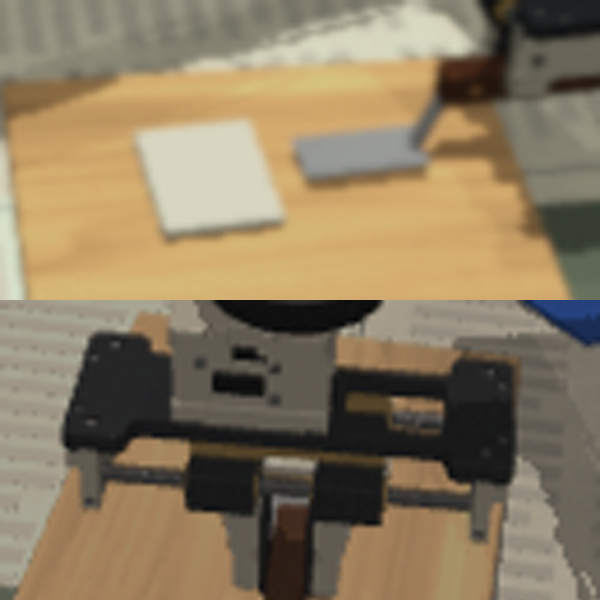

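The side half shows the blade 25–30 mm short of the plate's near edge and squarely aligned with it. I'll lower it carefully now, watching the force.

>>> jog_arm:
  deltas:
    - [[-1,0,0,-0.1,0],[-1,0,0,-0.1,0],[-1,0,0,-0.1,0],[-1,0,0,-0.1,0],[-1,0,0,-0.1,0],[-1,0,0,0,0]]

```text
time_s: 10.35
tcp_pos: [0.7466, 0.0528, 0.0666]
eef_rot: [-180.0, -0.0, -176.0]
contact_force: [-0.4, 0.5, -1.0]
gripper_width: 0.0175
gripper_force: 60.0
```

```bash
python3 -c "
from st import *
avg(6)"
```

```text
t 10.65 F [ 0.03  0.15 -1.04] M [ 0.075 -0.178  0.014] sd [0.29 0.38 0.26] P [0.7467 0.0528 0.0668] [-1.8000e+02  1.0000e-02 -1.7602e+02]
```

>>> jog_arm:
  deltas:
    - [[-1,0,0,-0.05,0],[-1,0,0,-0.05,0],[-1,0,0,-0.05,0],[-1,0,0,0,0]]

```text
time_s: 11.15
tcp_pos: [0.7466, 0.0528, 0.0652]
eef_rot: [-180.0, -0.0, -176.0]
contact_force: [-0.1, -0.6, -1.2]
gripper_width: 0.0174
gripper_force: 60.0
```

```bash
python3 -c "
from st import *
avg(6)"
```

```text
t 11.45 F [-0.26 -0.07 -1.29] M [ 0.066 -0.164  0.006] sd [0.29 0.42 0.31] P [0.7467 0.0528 0.0653] [-180.      0.   -176.03]
```

>>> jog_arm:
  deltas:
    - [[-1,0,0,-0.05,0],[-1,0,0,-0.05,0],[-1,0,0,0,0]]

```text
time_s: 11.82
tcp_pos: [0.7466, 0.0528, 0.0642]
eef_rot: [-180.0, -0.0, -176.0]
contact_force: [0.2, 0.2, -0.0]
gripper_width: 0.0175
gripper_force: 60.0
```

```bash
python3 -c "
from st import *
avg(6)"
```

```text
t 12.125 F [ 0.09  0.19 -0.91] M [ 0.049 -0.146  0.008] sd [0.42 0.34 0.16] P [0.7467 0.0528 0.0643] [-180.      0.   -176.03]
```

>>> jog_arm:
  deltas:
    - [[-1,0,0,-0.05,0],[-1,0,0,0,0]]

```text
time_s: 12.38
tcp_pos: [0.7466, 0.0528, 0.0637]
eef_rot: [180.0, -0.0, -176.0]
contact_force: [0.2, -0.1, -0.3]
gripper_width: 0.0174
gripper_force: 60.0
```

```bash
python3 -c "
from st import *
avg(6)"
```

```text
t 12.675 F [ 0.07  0.11 -1.58] M [ 0.043 -0.179  0.012] sd [0.65 0.36 0.33] P [0.7467 0.0528 0.0637] [-180.     -0.   -176.02]
```

>>> jog_arm:
  deltas:
    - [[-1,0,0,-0.05,0],[-1,0,0,-0.05,0],[-1,0,0,0,0]]

```text
time_s: 13.05
tcp_pos: [0.7467, 0.0528, 0.0627]
eef_rot: [-180.0, -0.0, -176.0]
contact_force: [-0.2, 0.5, -1.7]
gripper_width: 0.0173
gripper_force: 60.0
```

```bash
python3 -c "
from st import *
avg(6)"
```

```text
t 13.35 F [-0.2  -0.16 -1.01] M [ 0.079 -0.173 -0.004] sd [0.21 0.41 0.44] P [0.7467 0.0528 0.0628] [-180.      0.   -176.02]
```

>>> jog_arm:
  deltas:
    - [[-1,0,0,-0.06,0],[-1,0,0,0,0]]

```text
time_s: 13.6
tcp_pos: [0.7468, 0.0528, 0.0624]
eef_rot: [-180.0, 0.0, -176.0]
contact_force: [0.2, -0.2, 0.1]
gripper_width: 0.0177
gripper_force: 60.0
```

```bash
python3 -c "
from st import *
avg(5)"
```

```text
t 13.85 F [0.5  0.04 0.42] M [ 0.064 -0.265  0.005] sd [0.29 0.46 0.41] P [0.7468 0.0528 0.0624] [-1.8000e+02  2.0000e-02 -1.7602e+02]
```

Contact is found: about 1.5 N at TCP z 0.0624, which puts the board top at ≈0.017. I'll slide in now.

>>> jog_arm:
  deltas:
    - [[-1,-0.3,-0.021,0,0],[-1,-0.4,-0.028,0,0],[-1,-0.4,-0.028,0,0],[-1,-0.4,-0.028,0,0],[-1,-0.3,-0.021,0,0],[-1,0,0,0,0]]

```text
time_s: 14.6
tcp_pos: [0.7282, 0.0516, 0.0621]
eef_rot: [180.0, -0.0, -176.0]
contact_force: [0.2, 0.4, 0.9]
gripper_width: 0.0172
gripper_force: 60.0
```

```bash
python3 -c "
from st import *
im=avg(5)
cv2.imwrite('pics/s2.png',im)"
```

```text
t 14.85 F [-0.26  0.33  0.97] M [0.095 0.004 0.001] sd [0.34 0.28 0.83] P [0.7283 0.0515 0.062 ] [-1.7999e+02 -4.0000e-02 -1.7603e+02]
```

>>> jog_arm:
  deltas:
    - [[-1,-0.2,-0.014,0.015,0],[-1,-0.3,-0.021,0,0],[-1,-0.3,-0.021,0,0],[-1,-0.2,-0.014,0,0],[-1,0,0,0,0],[-1,0,0,0,0]]

```text
time_s: 15.6
tcp_pos: [0.7183, 0.0508, 0.0621]
eef_rot: [-180.0, -0.0, -176.0]
contact_force: [-0.4, -0.1, 1.0]
gripper_width: 0.0172
gripper_force: 60.0
```

```bash
python3 -c "
from st import *
im=avg(5)
cv2.imwrite('pics/s3.png',im)
a=[cv2.resize(cv2.imread(p)[155:220,240:340],(790,290),interpolation=cv2.INTER_CUBIC) for p in ('pics/s2.png','pics/s3.png')]
cv2.imwrite('pics/v2.png',np.vstack(a))
from t import I
for p in ('pics/side0.png','pics/s2.png','pics/s3.png'):
    hsv=cv2.cvtColor(cv2.imread(p),cv2.COLOR_BGR2HSV); m=((hsv[...,1]<70)&(hsv[...,2]>150)).astype(np.uint8); n=np.zeros_like(m); n[170:200,262:296]=m[170:200,262:296]
    M=cv2.moments(n,True); print(p,M['m00'],cast(I['side'],(M['m10']/M['m00'],M['m01']/M['m00']),.026)[0].round(4))
"
```

```text
t 15.85 F [0.13 0.39 0.65] M [ 0.058 -0.051  0.009] sd [0.57 0.38 0.31] P [0.7184 0.0508 0.0621] [-1.8000e+02 -3.0000e-02 -1.7603e+02]
pics/side0.png 494.0 [0.5646 0.0366 0.026 ]
pics/s2.png 521.0 [0.566  0.0362 0.026 ]
pics/s3.png 521.0 [0.566  0.0362 0.026 ]
```

View pics/v2.png

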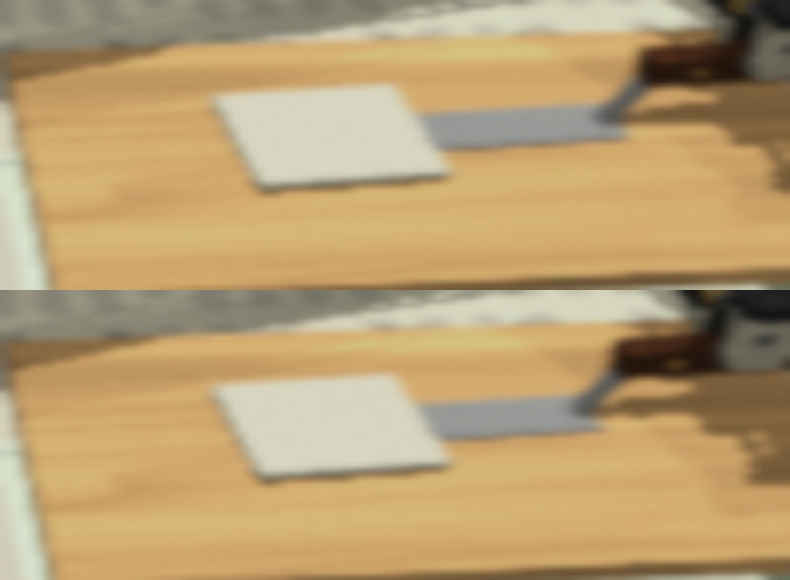

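Both frames show the blade's front under the plate's right edge, about 10 mm deep in the lower one. The plate hasn't moved and board force is about 1.8 N. I'll go 4 mm deeper and then start lifting along an arc about the far edge.

>>> jog_arm:
  deltas:
    - [[-1,-0.2,-0.014,0,0],[-1,-0.2,-0.014,0,0],[-1,0,0,0,0],[-1,-0.05,-0.003,0.35,0],[-1,-0.06,-0.004,0.35,0],[-1,-0.06,-0.004,0.31,0],[-1,-0.1,-0.007,0.35,0],[-1,-0.11,-0.008,0.36,0]]

```text
time_s: 16.85
tcp_pos: [0.7108, 0.0503, 0.0797]
eef_rot: [180.0, -0.0, -176.0]
contact_force: [1.1, 0.5, -1.8]
gripper_width: 0.0175
gripper_force: 59.9
```

```bash
python3 -c "
from st import *
im=avg(3)
cv2.imwrite('pics/s4.png',im)
cv2.imwrite('pics/v3.png',cv2.resize(im[135:220,235:345],(770,595),interpolation=cv2.INTER_CUBIC))
"
```

```text
t 17.0 F [-0.08  0.04 -1.53] M [ 0.046 -0.254 -0.006] sd [0.64 0.57 0.09] P [0.711  0.0504 0.0801] [ 1.7999e+02  4.0000e-02 -1.7602e+02]
```

View pics/v3.png

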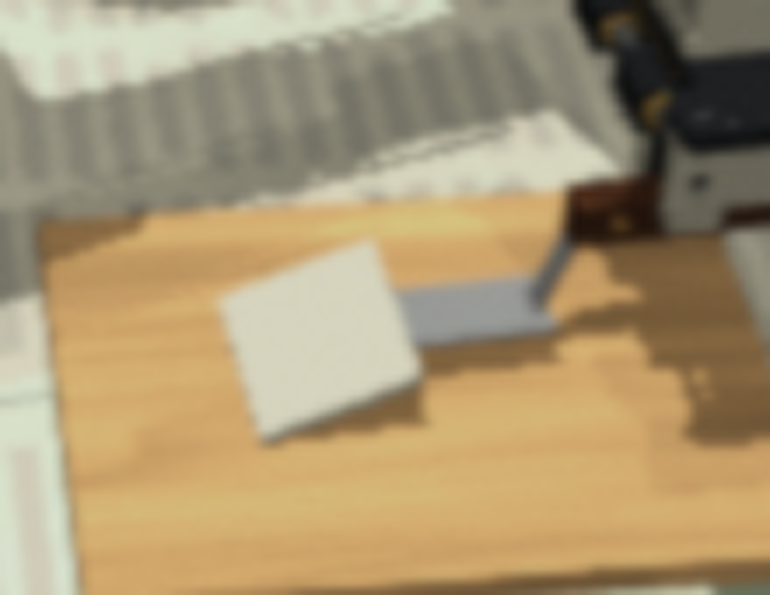

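The plate is tilted about 20° with its far edge still in place: that edge's corners are at crop (220,302) and (262,442). I'll continue along the arc.

>>> jog_arm:
  deltas:
    - [[-1,-0.2,-0.014,0.44,0],[-1,-0.21,-0.015,0.44,0],[-1,-0.28,-0.02,0.4,0],[-1,-0.28,-0.02,0.4,0],[-1,-0.34,-0.024,0.35,0],[-1,-0.35,-0.024,0.34,0]]

```text
time_s: 17.75
tcp_pos: [0.6941, 0.0492, 0.1036]
eef_rot: [180.0, 0.0, -176.0]
contact_force: [0.1, 0.4, -2.0]
gripper_width: 0.0168
gripper_force: 60.0
```

```bash
cat > q.py <<'E'
from st import *
import sys
from t import I
def tilt(p):
    im=cv2.imread(p); hsv=cv2.cvtColor(im,cv2.COLOR_BGR2HSV)
    m=((hsv[...,1]<70)&(hsv[...,2]>140)).astype(np.uint8); n=np.zeros_like(m); n[130:205,245:300]=m[130:205,245:300]
    cs,_=cv2.findContours(n,cv2.RETR_EXTERNAL,cv2.CHAIN_APPROX_NONE)
    c=max(cs,key=lambda c:cv2.contourArea(c)*(cv2.pointPolygonTest(c,(272,190),True)>-15)); h=cv2.convexHull(c)
    q=cv2.approxPolyDP(h,.02*cv2.arcLength(h,True),True)[:,0]; print(p,cv2.contourArea(c),q.tolist())
    b=q[q[:,1].argmax()]; P=cast(I['side'],b,.017)[0]; print('P-y',P.round(4))
    i=I['side']; C=-np.array(i['view'])[:3,:3].T@np.array(i['view'])[:3,3]
    for k in q:
        w=cast(i,k,0.)[0]; d=w-C; nrm=np.array([-.07,.998,0]); X=C+d*((P-C)@nrm)/(d@nrm)-P
        print(k,'len',np.hypot(X[0],X[2]).round(4),'th',np.degrees(np.arctan2(X[2],X[0])).round(1))
if __name__=='__main__':
    im=avg(3); p=f'pics/{sys.argv[1]}.png'; cv2.imwrite(p,im); tilt(p)
    if len(sys.argv)>2: tilt(sys.argv[2])
E
python3 q.py s5 pics/s4.png
```

```text
t 17.9 F [-0.5   0.36 -1.07] M [ 0.087 -0.287 -0.008] sd [0.28 0.43 0.17] P [0.6941 0.0492 0.1038] [ 1.7999e+02  3.0000e-02 -1.7602e+02]
pics/s5.png 687.0 [[299, 153], [299, 177], [271, 196], [261, 164]]
P-y [0.5308 0.0012 0.017 ]
[299 153] len 0.1587 th 63.0
[299 177] len 0.0972 th 36.9
[271 196] len 0.0 th 0.0
[261 164] len 0.1222 th 104.3
pics/s4.png 533.5 [[299, 176], [299, 182], [294, 189], [274, 197], [271, 195], [267, 177], [284, 170]]
P-y [ 0.5387 -0.004   0.017 ]
[299 176] len 0.0955 th 44.4
[299 182] len 0.083 th 32.9
[294 189] len 0.0607 th 20.5
[274 197] len 0.0 th -63.4
[271 195] len 0.0126 th 134.7
[267 177] len 0.0792 th 105.9
[284 170] len 0.0971 th 75.3
```

Run:
```python
import cv2,numpy as np
h=cv2.cvtColor(cv2.imread('pics/s5.png'),cv2.COLOR_BGR2HSV)
for v in range(150,202,3): print(v,' '.join(f'{h[v,u,2]}/{h[v,u,1]}' for u in range(258,308,4)))
```

```text
150 133/35 147/36 136/36 138/35 148/36 126/34 131/37 122/33 119/34 130/37 118/35 127/36 128/36
153 135/34 149/36 133/35 141/36 131/35 118/32 131/37 118/32 126/36 143/36 152/32 177/35 190/31
156 135/36 142/38 122/33 131/37 119/34 122/36 132/39 138/33 183/33 182/34 192/31 211/29 203/30
159 145/39 137/39 129/38 134/38 130/37 139/37 179/37 199/35 214/30 214/30 215/31 213/29 213/29
162 137/37 134/38 138/37 138/39 168/35 209/34 209/34 197/35 203/36 195/43 212/45 200/51 188/61
165 168/97 191/97 209/93 207/106 207/111 188/50 188/64 212/113 212/111 212/113 213/117 212/118 209/116
168 212/118 212/118 211/117 212/118 201/84 179/30 178/36 213/108 212/107 208/103 203/97 195/89 159/79
171 194/126 194/126 196/126 198/111 180/31 179/31 179/31 159/27 155/12 154/7 153/5 154/7 100/8
174 189/127 194/126 194/122 181/37 180/30 180/31 180/30 161/16 153/7 154/5 154/5 154/7 146/7
177 202/124 210/121 189/59 180/30 180/30 180/30 179/30 170/26 143/11 148/28 149/55 161/84 187/108
180 208/123 205/123 179/47 180/30 180/31 179/30 180/30 177/32 175/125 151/130 147/130 129/130 131/132
183 211/122 211/123 196/86 179/30 179/30 179/30 179/30 145/37 118/130 118/132 119/131 120/130 122/130
186 210/124 211/122 208/113 180/30 180/30 180/30 162/31 123/116 127/129 127/133 131/130 133/130 154/129
189 212/119 212/118 208/121 179/30 179/30 174/31 117/96 117/133 177/128 186/127 198/126 202/125 204/125
192 211/122 211/123 208/124 181/41 178/32 122/61 117/131 121/133 179/127 211/121 212/120 212/120 212/120
195 209/123 208/124 209/123 192/74 140/42 125/131 128/131 154/129 186/122 213/117 212/115 212/115 212/117
198 202/125 203/124 206/125 193/119 159/122 196/125 210/119 211/117 212/115 212/115 212/117 212/120 212/121
201 204/125 208/125 211/123 212/120 212/119 212/117 212/119 212/120 211/120 212/120 211/120 212/118 212/118
```

```bash
cat > f.py <<'E'
import re
s=open('q.py').read()
a=s.index("    m=((hsv"); b=s.index("    q=cv2")
s=s[:a]+"""    n=np.zeros((386,514),np.uint8)
    sd=np.median(im[184:189,272:275].reshape(-1,3),0); ok=(np.abs(im.astype(int)-sd).max(2)<25).astype(np.uint8); ok[:145]=0
    lab=cv2.connectedComponents(ok)[1]; n=(lab==lab[186,273]).astype(np.uint8)
    c=max(cv2.findContours(n,cv2.RETR_EXTERNAL,cv2.CHAIN_APPROX_NONE)[0],key=cv2.contourArea); h=cv2.convexHull(c)
"""+s[b:]
open('q.py','w').write(s)
E
python3 f.py
python3 - <<'E'
import q
for p in('s3','s4','s5'): q.tilt(f'pics/{p}.png')
E
```

```text
pics/s3.png 414.5 [[288, 174], [295, 192], [274, 195], [268, 177]]
P-y [0.5399 0.0045 0.017 ]
[288 174] len 0.0805 th 62.6
[295 192] len 0.0613 th 1.7
[274 195] len 0.0 th 90.0
[268 177] len 0.0714 th 105.3
pics/s4.png 433.5 [[287, 170], [293, 188], [272, 196], [267, 178]]
P-y [0.5336 0.0008 0.017 ]
[287 170] len 0.0968 th 66.2
[293 188] len 0.0635 th 19.2
[272 196] len 0.0 th -90.0
[267 178] len 0.0702 th 103.0
pics/s5.png 518.5 [[309, 151], [308, 162], [271, 196], [264, 164]]
P-y [0.5308 0.0012 0.017 ]
[309 151] len 0.1753 th 55.6
[308 162] len 0.1467 th 47.3
[271 196] len 0.0 th 0.0
[264 164] len 0.1194 th 100.6
```

>>> jog_arm:
  deltas:
    - [[-1,-0.4,-0.028,0.3,0],[-1,-0.4,-0.028,0.26,0],[-1,-0.43,-0.03,0.22,0],[-1,0,0,0,0],[-1,0,0,0,0]]

```text
time_s: 18.52
tcp_pos: [0.682, 0.0483, 0.1111]
eef_rot: [-180.0, 0.0, -176.0]
contact_force: [1.3, -0.5, -1.8]
gripper_width: 0.0171
gripper_force: 60.0
```

Run:
```python
from st import *
im=avg(3); cv2.imwrite('pics/s6.png',im); h=cv2.cvtColor(im,cv2.COLOR_BGR2HSV)
for v in range(158,202,3): print(v,' '.join(f'{h[v,u,2]}/{h[v,u,1]}' for u in range(260,292,2)))
```

```text
t 18.675 F [ 0.24  0.21 -1.54] M [ 0.029 -0.302 -0.024] sd [0.27 0.15 0.29] P [0.682  0.0483 0.111 ] [-180.     -0.   -176.03]
158 141/38 139/39 130/37 122/36 124/35 132/39 123/35 125/37 133/38 150/37 138/37 163/38 171/36 168/36 198/33 204/31
161 137/37 137/39 135/38 134/36 135/38 143/37 169/36 158/36 176/33 201/33 212/34 214/33 214/33 206/31 203/31 211/31
164 141/61 153/67 180/58 195/52 194/57 198/59 180/57 156/36 162/35 199/58 211/87 211/89 211/94 210/96 204/106 207/107
167 211/120 211/120 212/119 211/118 211/118 202/106 161/51 151/32 153/33 180/43 208/91 211/104 209/100 207/95 204/91 202/87
170 200/125 200/125 199/124 200/125 197/116 166/63 152/34 151/34 151/32 160/33 175/29 153/10 151/5 153/7 154/7 153/5
173 191/127 192/126 195/126 190/118 163/61 151/32 152/34 151/34 151/34 153/33 170/30 160/13 152/7 153/7 153/7 153/7
176 203/123 208/123 206/116 170/66 152/34 151/34 151/32 153/33 152/32 151/32 158/32 173/27 149/22 149/31 147/47 154/63
179 210/120 209/120 191/105 153/40 152/34 152/34 151/32 152/34 151/32 152/34 152/34 164/39 199/96 208/123 209/123 203/123
182 208/124 208/124 206/1
[... 166 characters left out ...]
35 144/35 120/60 122/123 124/132 123/131 124/132 124/132
188 212/120 212/119 211/118 208/115 166/60 151/32 152/34 151/32 144/34 119/54 120/121 122/132 123/133 144/129 148/131 148/131
191 210/124 209/123 210/124 208/124 190/98 153/37 151/34 145/33 117/50 113/120 112/132 117/131 133/130 192/126 201/123 204/124
194 209/124 207/123 206/124 207/124 204/119 164/59 144/34 119/51 120/119 123/131 123/131 127/133 144/131 184/125 212/119 212/119
197 206/125 206/125 208/124 208/124 207/123 179/98 127/62 136/120 152/131 171/130 192/126 196/125 210/119 211/118 212/118 212/117
200 203/127 205/124 208/124 210/124 210/123 211/122 211/121 211/120 212/118 212/118 212/117 212/118 212/117 212/117 211/117 211/118
```

The plate's lower corner is at (272,197) and the upper one at (282.5,178), so the tilt is about 66° and the edge hasn't slipped. I'll tip it over.

>>> jog_arm:
  deltas:
    - [[-1,-0.45,-0.031,0.19,0],[-1,-0.47,-0.033,0.13,0],[-1,-0.48,-0.034,0.11,0],[-1,-0.48,-0.034,0.05,0],[-1,-0.49,-0.034,0.04,0],[-1,-0.49,-0.034,0,0],[-1,-0.49,-0.034,0,0],[-1,-0.5,-0.035,0,0]]

```text
time_s: 19.68
tcp_pos: [0.6431, 0.0455, 0.1162]
eef_rot: [-180.0, -0.0, -176.0]
contact_force: [-0.1, 0.0, -1.7]
gripper_width: 0.0172
gripper_force: 60.0
```

>>> jog_arm:
  deltas:
    - [[-1,-0.5,-0.035,0,0],[-1,-0.5,-0.035,0,0],[-1,0,0,0,0],[-1,0,0,0,0]]

```text
time_s: 20.18
tcp_pos: [0.6336, 0.0449, 0.1163]
eef_rot: [180.0, 0.0, -176.0]
contact_force: [0.0, -0.3, -1.9]
gripper_width: 0.0171
gripper_force: 60.0
```

Run:
```python
from st import *
im=avg(3); cv2.imwrite('pics/s7.png',im)
cv2.imwrite('pics/v4.png',cv2.resize(im[135:220,225:345],(780,552),interpolation=cv2.INTER_CUBIC))
```

```text
t 20.325 F [ 0.4   0.07 -1.24] M [ 0.011 -0.178 -0.027] sd [0.34 0.41 0.26] P [0.6336 0.0449 0.1162] [ 180.      0.   -176.02]
```

View pics/v4.png

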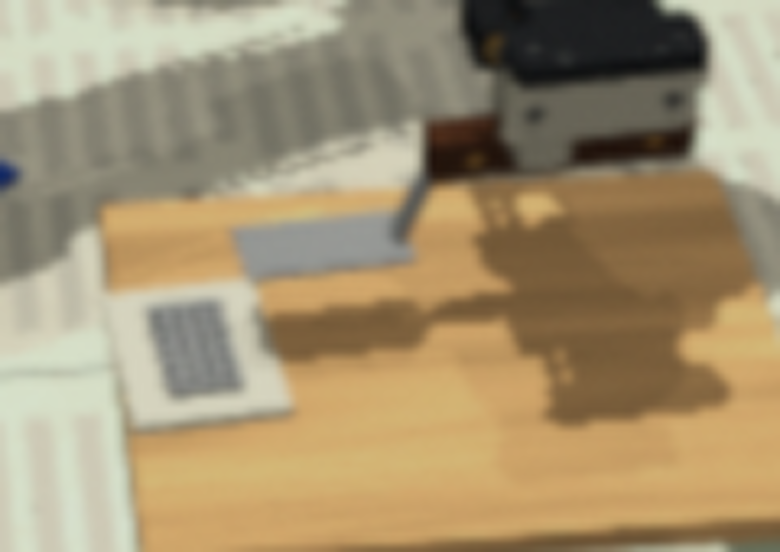

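The side view shows the plate flipped: the teeth pad faces up at crop (195,348), and the plate lies flat on the board at its left edge. Now I'll return the knife.

>>> jog_arm:
  deltas:
    - [[-1,0,0,2,0],[-1,0,0,3,0],[-1,0,0,2.9,0]]

```text
time_s: 20.7
tcp_pos: [0.6335, 0.0448, 0.1959]
eef_rot: [-180.0, -0.0, -176.0]
contact_force: [0.5, 0.0, -1.3]
gripper_width: 0.017
gripper_force: 60.0
```

>>> jog_arm:
  deltas:
    - [[-1,-1.154,-1.92,0,0.1784],[-1,-1.154,-1.92,0,0.1784],[-1,-1.154,-1.92,0,0.1784],[-1,-1.154,-1.92,0,0.1784],[-1,-1.154,-1.92,0,0.1784],[-1,-1.154,-1.92,0,0.1784],[-1,-1.154,-1.92,0,0.1784],[-1,-1.154,-1.92,0,0.1784]]

```text
time_s: 21.7
tcp_pos: [0.5408, -0.1093, 0.1953]
eef_rot: [-180.0, 0.0, -93.9]
contact_force: [-0.6, -1.1, -0.8]
gripper_width: 0.0175
gripper_force: 60.0
```

>>> jog_arm:
  deltas:
    - [[-1,-1.154,-1.92,0,0.1784],[-1,-1.154,-1.92,0,0.1784],[-1,-1.154,-1.92,0,0.1784],[-1,-1.154,-1.92,0,0.1784],[-1,-1.154,-1.92,0,0.1784],[-1,-1.154,-1.92,0,0.1784],[-1,-1.154,-1.92,0,0.1784],[-1,-1.154,-1.92,0,0.1784]]

```text
time_s: 22.7
tcp_pos: [0.4485, -0.263, 0.1953]
eef_rot: [180.0, -0.0, -12.1]
contact_force: [1.2, 0.5, -1.2]
gripper_width: 0.0173
gripper_force: 60.0
```

>>> jog_arm:
  deltas:
    - [[-1,0,0,0,0],[-1,0,0,0,0],[-1,0,0,0,0]]

```text
time_s: 23.08
tcp_pos: [0.4492, -0.2619, 0.1952]
eef_rot: [-180.0, -0.0, -12.6]
contact_force: [0.6, 0.4, -1.0]
gripper_width: 0.0175
gripper_force: 60.0
```

>>> jog_arm:
  deltas:
    - [[-1,0,-0.05,-4,0],[-1,0,0,-4,0],[-1,0,0,-3,0],[-1,0,0,-2,0],[-1,0,0,-1,0],[-1,0,0,-0.5,0],[-1,0,0,-0.35,0],[-1,0,0,0,0]]

```text
time_s: 24.08
tcp_pos: [0.4491, -0.2628, 0.0471]
eef_rot: [-180.0, -0.0, -12.5]
contact_force: [0.1, 0.6, -0.9]
gripper_width: 0.0171
gripper_force: 60.0
```

>>> jog_arm:
  deltas:
    - [[-1,0,0,-0.06,0],[-1,0,0,-0.06,0],[-1,0,0,0,0],[-1,0,0,0,0]]

```text
time_s: 24.58
tcp_pos: [0.449, -0.2629, 0.0457]
eef_rot: [180.0, -0.0, -12.5]
contact_force: [-0.3, -0.6, 0.5]
gripper_width: 0.0173
gripper_force: 60.0
```

>>> jog_arm:
  deltas:
    - [[-0.5,0,0,0,0],[-0.4,0,0,0,0],[0,0,0,0,0],[1,0,0,0,0],[1,0,0,0,0],[1,0,0,0,0],[1,0,0,0,0],[1,0,0,0,0]]

```text
time_s: 25.58
tcp_pos: [0.4488, -0.2628, 0.0455]
eef_rot: [180.0, -0.0, -12.5]
contact_force: [-0.7, -0.7, -0.1]
gripper_width: 0.0808
gripper_force: 0.0
```

>>> jog_arm:
  deltas:
    - [[1,0,0,0,0],[1,0,0,0,0],[1,0,0,2,0],[1,0,0,5,0],[1,0,0,5,0],[1,0,0,5.9,0],[1,0,0,0,0],[1,0,0,0,0]]

```text
time_s: 26.58
tcp_pos: [0.4485, -0.2626, 0.2244]
eef_rot: [-180.0, -0.0, -12.5]
contact_force: [-0.6, -0.9, -1.0]
gripper_width: 0.0878
gripper_force: 0.0
```

Run:
```python
from st import *
s=r.get_state(); print(s['tcp_pos'],s['eef_rot'])
w=r.capture('wrist'); d=r.capture('side'); o=cv2.imread('pics/w1r.png'); o2=cv2.imread('pics/side0.png')
i=r.camera_info('wrist')
def feats(im):
    g=im[40:240,225:290].astype(int); h=cv2.cvtColor(im,cv2.COLOR_BGR2HSV)[40:240,225:290]
    dark=((h[...,0]<12)|(h[...,0]>170))&(h[...,1]>120)&(h[...,2]<110); ys,xs=np.nonzero(dark); k=ys+40<195
    return len(xs),xs.min()+225,xs.max()+225,ys.min()+40,xs[k].mean()+225
print(feats(o),feats(w))
b=lambda im:[int(np.abs(im[y,245:270].astype(int)).sum(1).mean()) for y in range(44,60)]
print(b(o));print(b(w))
# knife region diff in side image
print('side diff',np.abs(d.astype(int)-o2)[250:295,215:310].max(2).astype(int).mean(), (np.abs(d.astype(int)-o2)[250:295,215:310].max(2)>40).sum())
# plate position: white quad
hsv=cv2.cvtColor(d,cv2.COLOR_BGR2HSV); m=((hsv[...,1]<60)&(hsv[...,2]>120)).astype(np.uint8); n=np.zeros_like(m); n[172:206,244:278]=m[172:206,244:278]
ys,xs=np.nonzero(n); print('plate',cast(r.camera_info('side'),(xs.mean(),ys.mean()),.022))
```

```text
[ 0.44852956 -0.26257409  0.22441613] [-1.79970843e+02 -1.77991753e-02 -1.24917014e+01]
(1823, np.int64(240), np.int64(273), np.int64(129), np.float64(256.4381800197824)) (1839, np.int64(238), np.int64(272), np.int64(128), np.float64(255.46071774975752))
[464, 464, 465, 467, 469, 463, 405, 384, 385, 385, 386, 386, 387, 387, 388, 389]
[464, 466, 468, 469, 466, 425, 385, 385, 386, 386, 387, 387, 388, 388, 389, 389]
side diff 31.210058479532165 1246
plate [[0.46606585 0.05213578 0.022     ]]
```

```bash
python3 -c "
from t import *
print(cast(I['side'],(255.6,189.3),.022)); print(r.close_job())"
```

```text
[[0.48991287 0.02896197 0.022     ]]
the job is handed in; nothing more can be done
None
```

The job is handed in: the plate was flipped and lay teeth up on the board in the side camera view, and the knife is back in its rest within about 1–2 mm of where it started. No verdict came back.

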